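# Hold a torch over the open jar for inspection

### The job

Push the button on the tail of the torch that stands on its head right in to switch it on, pick it up by the barrel, raise it clear above the jars and spoons before bringing it across, and hold it over the one jar without a lid so that I can look for air pockets among the peppers: pointing straight down, centred on the mouth, lens about 2 cm above the rim. Touch none of the jars nor the glass of spoons, with the torch or the robot, and leave the loose lid and the notebook where they are. Finish while still holding the torch there, motionless in the air, not put down or let go.

Things in the scene. Friction and masses are not known exactly. Their poses are not given: they have to be found in the camera images.
- torch: aluminium torch, loose, 0.11 kg, standing on its head on the table, tail up. Origin: centre of the lens face at the very bottom; z up along the barrel to the tail. Head 38 mm diameter up to z 28 mm, tapering to a plain round barrel, 25 mm diameter, from z 39 to 104 mm; a rubber button (17 mm diameter) stands 7 mm out of the flat tail, top at z 111 mm. Sturdy; may be gripped firmly
- torch_switch (a joint): tail switch of the torch, a push button: 0 = off (button out), 0.005 m = fully pushed in, on. Pushing it straight towards the head takes about 3 to 4 N over 5 mm; it stays where it is pushed, it does not spring back
- torch_button (a point): centre of the top face of the torch's rubber switch button (17 mm diameter), which faces up
- open_jar: the jar to inspect: straight round clear-glass jar packed with red peppers, the only one on the tray WITHOUT a lid; loose, 0.7 kg, 84 mm diameter (87 mm at the lip), 140 mm tall, contents end about 26 mm below the rim. Origin: centre of its underside, z up
- open_jar_mouth (a point): centre of the mouth of the lidless jar, at the height of its rim (about 148 mm above the table); z up
- tray: fixed low plywood tray, 236 x 236 mm, floor 8 mm thick, walls 26 mm high, steel bow handles 49 mm high at its two x ends; four jars stand on it two by two, 112 mm apart centre to centre. Origin: centre of its underside
- jar_2: closed jar of peppers on the tray: the same glass, 84 mm diameter, with glass lid, rubber ring and steel clips, 154 mm tall in all (about 162 mm above the table); loose, 0.8 kg. Origin: centre of its underside
- jar_3: closed jar of peppers on the tray: the same glass, 84 mm diameter, with glass lid, rubber ring and steel clips, 154 mm tall in all (about 162 mm above the table); loose, 0.8 kg. Origin: centre of its underside
- jar_4: closed jar of peppers on the tray: the same glass, 84 mm diameter, with glass lid, rubber ring and steel clips, 154 mm tall in all (about 162 mm above the table); loose, 0.8 kg. Origin: centre of its underside
- spoon_glass: drinking glass full of standing steel spoons, between the torch and the tray: glass 76 mm diameter, 85 mm tall, spoon handles up to 175 mm above the table and spreading to 48 mm from its axis; loose. Origin: centre of its underside
- squat_jar: low closed jar of peppers, 92 mm diameter (104 mm over clips and tab), 86 mm tall, on the far side of the torch from the tray; loose. Origin: centre of its underside
- spare_lid: the open jar's glass lid with its rubber ring lying flat on the table, 86 mm diameter, 14 mm thick; loose, not needed. Origin: centre of its underside
- notebook: black notebook lying on the table, 210 x 140 x 16 mm; loose, not needed. Origin: centre of its underside

How it is judged:
On the way, in this order (a step that is already met when the one before it is completed fails the run):
1. the torch's tail switch is pushed in (value of joint torch_switch above 0.0035 m), for 0.2 s.
2. the torch is raised clear above the jars and spoons while still well away from the open jar (height (world z) of torch above 0.175 m and horizontal distance between torch and open_jar_mouth above 0.12 m), for 0.1 s.
At the end, for the whole second after the job is handed in: switch in 3.5 mm or more; torch held by the fingers alone, at rest, lens down, 8 to 35 mm above the lidless jar's rim, within 12 mm of its middle and 7 degrees of upright, touching no jar or glass; jars and spoon glass within 15 mm, lid and notebook within 30 mm of their starts (value of joint torch_switch above 0.0035 m and horizontal distance between torch and open_jar_mouth below 0.012 m and z of torch in the frame of open_jar_mouth between 0.008 and 0.035 m and angle between the z axis of torch and the z axis of open_jar_mouth, either way round below 0.12 rad and angle between torch's own z axis and vertical below 0.12 rad and contact force between torch and the fingers above 1 N and linear speed of torch below 0.02 m/s and angular speed of torch below 0.15 rad/s and contact force between torch and open_jar below 0.2 N and contact force between torch and jar_2 below 0.2 N and contact force between torch and jar_3 below 0.2 N and contact force between torch and jar_4 below 0.2 N and contact force between torch and spoon_glass below 0.2 N and contact force between torch and squat_jar below 0.2 N and distance of each of open_jar, jar_2, jar_3, jar_4, spoon_glass, squat_jar from where it was at the start of the episode below 0.015 m and distance of each of spare_lid, notebook from where it was at the start of the episode below 0.03 m); the arm keeps its last pose, push and grip.
It fails at once if the torch or the robot touches a jar or the glass of spoons (more than 0.5 N) (contact force between any of open_jar, jar_2, jar_3, jar_4, spoon_glass, squat_jar and torch above 0.5 N or contact force between any of open_jar, jar_2, jar_3, jar_4, spoon_glass, squat_jar and the fingers above 0.5 N or contact force between any of open_jar, jar_2, jar_3, jar_4, spoon_glass, squat_jar and the arm above 0.5 N).
It fails at once if a jar or the glass of spoons is moved more than 15 mm (distance of any of open_jar, jar_2, jar_3, jar_4, spoon_glass, squat_jar from where it was at the start of the episode above 0.015 m).
It fails at once if the lid or the notebook is moved more than 30 mm (distance of any of spare_lid, notebook from where it was at the start of the episode above 0.03 m).
It also fails if it takes over 51 s, if anything falls off the work surface, if the arm or the gripper's body presses on something with over 40 N, if the wrist force passes 120 N, or if a joint passes its speed limit or range.

### The arm

A 6-joint arm with a two-finger parallel gripper is mounted at the origin on the work surface. World frame = base frame: x ahead of the robot, y to its left, z up, the work surface at z = 0. Lengths are in m, angles in rad, forces in N, time in s.
With the tool pointing down it reaches from about 0.275 to 0.825 m from the base axis. Payload 4.9 kg.
Tool frame: the origin (TCP) lies midway between the tips of the shut fingers; the grasp point (between the pads) lies 19 mm behind it (grip_point_offset is the distance from the TCP to the grasp point, in m); z points along the fingers, y is the line along which they close (so a half turn about z gives the same grasp; the last joint's range is limited). The gripper opens to 85 mm and grips with 20 to 120 N. Pads are 22 mm wide; open, the fingers measure 114 mm over their backs; the gripper's body (76 mm by 85 mm) begins 54 mm behind the grasp point. The pads swing forward as they close: fully open they stand 13 mm farther back than shut.
Start: joints at [-1.444, 0.326, -0.193, 1.052, 0, 1.437], TCP at [0.142, -0.531, 0.231] pointing down, gripper open.
Joint ranges: [-2.65, 2.65], [-0.97, 1.79], [-1.3, 1.35], [-1.93, 2.1], [-1.47, 1.37], [-3.14, 3.14]. Speed limits (rad/s): [2.57, 2.57, 3.14, 3.14, 3.14, 3.14].

### API

Orientations are given as a rotation vector (axis times angle).
In Python, from cell import * gives the robot as it stands. Calls block until the motion is done:
- movep(position, orientation): joint-space move of the TCP to a pose.
- move_l(position, velocity=0.15, rot=None, until_force=None): straight line of the TCP; rot=None keeps the orientation; velocity is the mean speed in m/s. With until_force (N) it stops when the force on the tool has changed by that much, and returns True; else False.
- set_joints(angles): joint-space move.
- let_go() and grab(newtons=None): open the fingers fully, or close them until they stop; newtons is the grip in N (None keeps the last).
- sleep(seconds).
- ik(position, orientation): joint angles nearest the present ones, or None.
- get_state(): the state.
- grab_frame(name): name is "scene" or "side" or "wrist"; returns a dict with "img" (400x640x3 uint8, red, green, blue), "fx", "fy", "cx", "cy" (pixels), "cam_to_world" (4x4, takes a point from camera to world coordinates); the wrist camera has in their place "T_tool_cam" (4x4, takes a point from camera to tool coordinates, whose origin is the TCP and whose axes are the flange's). Camera axes: x right, y down, z forward; pixel columns grow to the right and rows downward; lengths in m; the calibration is good to about 2 mm. The wrist camera is an equidistant fisheye: a pixel r from the principal point sees the ray r / f radians off the axis. A picture is of the moment at which its call begins: read the wrist's pose just before it. There is no depth.
A pose or a line that the arm cannot do raises MotionError and nothing moves.
- sign_off(): hands the job in; it is judged then, once.
Trained networks look in the newest picture that a camera, given by its name, has taken for a name from the list of things; names that differ only in an ending like _2 or _b are one class to them, and where a whole thing is asked for, a point or a joint stands for the part that bears it (a point fixed in the world has none). Each returns a list of dicts, best first, with "score" (0 to 1); they miss things now and then, are a little off and sometimes report something else, mostly with a low value. They report only what shows in the picture. A call takes as long as a camera call.
- spot_in(camera, name): "centre" ([column, row] in pixels, amid what is visible of it).
- silhouettes(camera, name): "mask" (400x640 bool, what is visible of it) and "centre" ([column, row] in pixels, amid what is visible of it).
- tip_of(camera, name): "centre" ([column, row] in pixels: a listed point, or the origin of a listed thing).
The state is a dict: "clock": time; "q": joint angles; "joint_velocities": joint speeds; "tau": joint torques, N m; "position": TCP position; "eef_rot": TCP orientation; "contact_force": force on the tool from outside, world axes, zero at the start; "wrist_torque": the same for the moment, N m; "finger_gap": opening from 0.0 (shut) to 1.0 (fully open); "grasp_force": force on a finger pad.
Only numpy, scipy, OpenCV 4.12 (cv2) and the standard library are available. Lean on these libraries where they do the work, as an engineer would, in place of code of your own. Each camera call takes 0.05 s, during which the arm holds its last target. There are 200 camera calls.

## Working session

There is one attempt and no reset: what is moved stays moved. The work goes in short steps, each a Python script; the robot and the scene stay as the last script left them, time stands still between calls to the robot, and variables do not carry over. Pictures are saved under pics/ and viewed, at most 10 in all, crops included, and the job is handed in when it is done.

```bash
mkdir -p pics; ls; cat > h.py <<'E'
from cell import *
import numpy as np, cv2
def proj_plane(f,px,z):
    T=np.array(f["cam_to_world"]);d=T[:3,:3]@np.array([(px[0]-f["cx"])/f["fx"],(px[1]-f["cy"])/f["fy"],1]);o=T[:3,3]
    return o+d*(z-o[2])/d[2]
def ray(f,px):
    T=np.array(f["cam_to_world"]);d=T[:3,:3]@np.array([(px[0]-f["cx"])/f["fx"],(px[1]-f["cy"])/f["fy"],1])
    return T[:3,3],d/np.linalg.norm(d)
def tri(rays):
    A=0;b=0
    for o,d in rays:
        P=np.eye(3)-np.outer(d,d);A=A+P;b=b+P@o
    x=np.linalg.solve(A,b)
    return x,[np.linalg.norm(np.cross(x-o,d)) for o,d in rays]
E
python3 - <<'E'
from h import *
fs={}
for c in("scene","side"):
    f=fs[c]=grab_frame(c);cv2.imwrite(f"pics/{c}0.png",f["img"][...,::-1])
    print(c,np.round(np.array(f["cam_to_world"])[:3,3],3),np.round(np.array(f["cam_to_world"])[:3,2],3))
    for n,z in(("torch_button",.111),("torch",0),("open_jar_mouth",.148),("open_jar",.008),("tray",0),("spoon_glass",0),("squat_jar",0),("spare_lid",0),("jar_2",.008),("notebook",0)):
        for r in tip_of(c,n)[:4]:
            if r["score"]>.3: print(n,np.round(r["score"],2),np.round(r["centre"]),np.round(proj_plane(f,r["centre"],z),3))
s=get_state();print(s["clock"],s["position"],s["eef_rot"],s["contact_force"],s["finger_gap"])
E
```

```text
pics
scene [1.371 0.082 0.882] [-0.702 -0.137 -0.699]
torch_button 0.61 [253. 163.] [ 0.506 -0.271  0.111]
torch 0.94 [254. 194.] [ 0.512 -0.279  0.   ]
open_jar_mouth 0.97 [439. 163.] [0.458 0.213 0.148]
open_jar 0.96 [429. 200.] [0.45  0.213 0.008]
tray 0.93 [417. 222.] [ 0.533  0.184 -0.   ]
spoon_glass 0.66 [326. 198.] [ 0.492 -0.074  0.   ]
squat_jar 0.98 [202. 184.] [ 0.502 -0.44   0.   ]
spare_lid 0.74 [308. 266.] [ 0.731 -0.072  0.   ]
spare_lid 0.43 [444. 232.] [0.556 0.254 0.   ]
jar_2 0.98 [400. 238.] [0.607 0.141 0.008]
jar_2 0.9 [443. 230.] [0.56  0.251 0.008]
jar_2 0.9 [388. 208.] [0.504 0.102 0.008]
notebook 0.62 [223. 246.] [ 0.712 -0.299  0.   ]
side [0.272 0.835 0.739] [ 0.305 -0.785 -0.539]
torch_button 0.72 [348. 330.] [0.429 0.305 0.111]
torch_button 0.45 [382. 162.] [ 0.529 -0.291  0.111]
torch 0.7 [383. 198.] [ 0.516 -0.28   0.   ]
torch 0.58 [320. 184.] [ 0.71  -0.291  0.   ]
open_jar_mouth 0.55 [347. 275.] [0.461 0.215 0.148]
open_jar 0.65 [348. 329.] [0.456 0.216 0.008]
tray 0.77 [320. 311.] [ 0.527  0.185 -0.   ]
spoon_glass 0.89 [368. 240.] [ 0.501 -0.079  0.   ]
squat_jar 0.71 [400. 172.] [ 0.504 -0.443  0.   ]
spare_lid 0.84 [281. 222.] [ 0.736 -0.07   0.   ]
jar_2 0.74 [293. 330.] [0.555 0.258 0.008]
jar_2 0.72 [402. 171.] [ 0.497 -0.437  0.008]
notebook 0.75 [320. 183.] [ 0.712 -0.292  0.   ]
1.1 [ 0.14181259 -0.53143038  0.23129376] [ 3.11490948e+00  4.08427375e-01 -3.79585449e-05] [-0.54008886  0.53591577 -0.5010308 ] 0.998378676895773
```

```bash
python3 - <<'E'
import cv2,numpy as np
a=cv2.imread("pics/scene0.png")[120:300,150:510];b=cv2.imread("pics/side0.png")[120:390,220:460]
cv2.imwrite("pics/s1.png",cv2.resize(a,None,fx=2.2,fy=2.2,interpolation=cv2.INTER_CUBIC))
cv2.imwrite("pics/s2.png",cv2.resize(b,None,fx=2.2,fy=2.2,interpolation=cv2.INTER_CUBIC))
E
```

```text
(no output)
```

View pics/s1.png

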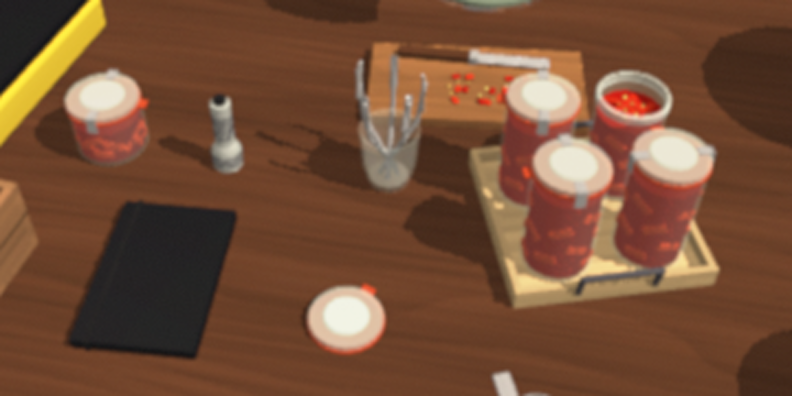

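View pics/s2.png

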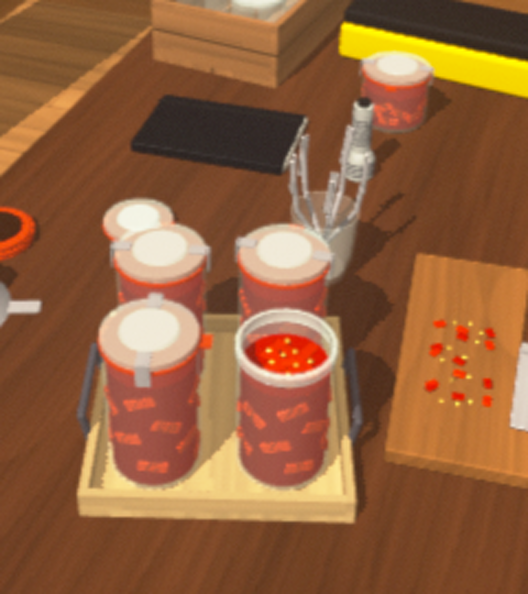

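Scene view: the torch is upright, with its button near (250,165). The lidless jar is the back-right one on the tray, with its mouth near (439,163). The side view agrees: button (385,167), mouth (347,275). I'll shut the fingers, move above the torch and refine its position with the wrist camera.

```bash
cat >> h.py <<'E'
from scipy.spatial.transform import Rotation as Ro
def down(a): return (Ro.from_euler('z',a)*Ro.from_euler('x',np.pi)).as_rotvec()
def wray(f,s,px):
    u=np.array([px[0]-f["cx"],px[1]-f["cy"]]);r=np.linalg.norm(u);th=r/f["fx"]
    d=np.r_[np.sin(th)*u/max(r,1e-9),np.cos(th)]
    T=np.array(f["T_tool_cam"]);R=Ro.from_rotvec(s["eef_rot"]).as_matrix()
    return R@T[:3,3]+s["position"], R@T[:3,:3]@d
def wplane(f,s,px,z):
    o,d=wray(f,s,px);return o+d*(z-o[2])/d[2]
E
python3 - <<'E'
from h import *
for a in np.arange(-1.5,1.6,.5):
    print(round(a,2),*[None if (q:=ik(p,down(a))) is None else np.round(q,2) for p in([.513,-.279,.06],[.46,.214,.22])])
grab(20)
movep([.513,-.279,.21],down(0))
s=get_state();f=grab_frame("wrist");cv2.imwrite("pics/w1.png",f["img"][...,::-1])
print(s["clock"],s["position"],s["contact_force"],s["finger_gap"])
for n,z in(("torch_button",.111),("torch",0),("spoon_glass",0),("squat_jar",0)):
    for r in tip_of("wrist",n)[:2]: print(n,r["score"],r["centre"],wplane(f,s,r["centre"],z))
E
```

```text
-1.5 [-0.62  0.55 -0.32  0.7   0.   -2.27] [ 0.29  0.26 -0.32  0.99  0.   -1.35]
-1.0 [-0.62  0.55 -0.32  0.7   0.   -2.77] [ 0.29  0.26 -0.32  0.99  0.   -1.85]
-0.5 [-0.62  0.55 -0.32  0.7   0.    3.02] [ 0.29  0.26 -0.32  0.99  0.   -2.35]
0.0 [-0.62  0.55 -0.32  0.7   0.    2.52] [ 0.29  0.26 -0.32  0.99  0.   -2.85]
0.5 [-0.62  0.55 -0.32  0.7   0.    2.02] [ 0.29  0.26 -0.32  0.99  0.    2.93]
1.0 [-0.62  0.55 -0.32  0.7   0.    1.52] [ 0.29  0.26 -0.32  0.99  0.    2.43]
1.5 [-0.62  0.55 -0.32  0.7   0.    1.02] [ 0.29  0.26 -0.32  0.99  0.    1.93]
3.5167 [ 0.51256557 -0.27983667  0.21007834] [ 0.14419866 -0.29351242 -0.10797451] 0.00025517016787738445
torch_button 0.82 [316.6, 192.3] [ 0.51764565 -0.27467483  0.111     ]
torch 0.85 [323.8, 170.2] [ 5.10057453e-01 -2.81116591e-01 -5.55111512e-17]
torch 0.58 [43.3, 118.5] [0.6059441  0.15385522 0.        ]
spoon_glass 0.8 [157.5, 179.5] [ 0.50134669 -0.06459332  0.        ]
squat_jar 0.76 [452.1, 170.9] [ 0.51092046 -0.44070705  0.        ]
```

View pics/w1.png

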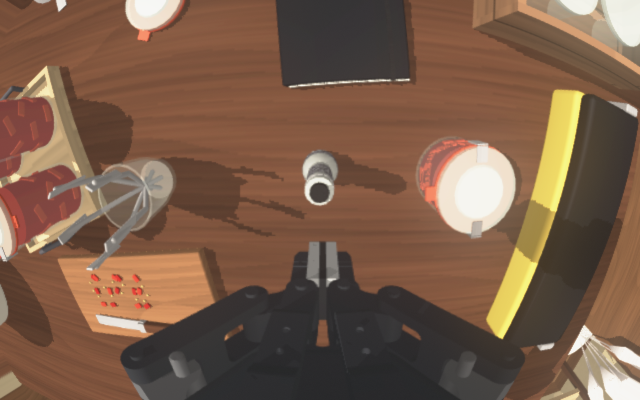

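```bash
python3 - <<'E'
from h import *
s=get_state();f=grab_frame("wrist")
g=f["img"][165:215,295:345].max(2);m=(g<60).astype(np.uint8)
n,l,st,ce=cv2.connectedComponentsWithStats(m);k=1+np.argmax(st[1:,4]);c=ce[k]+[295,165]
p=wplane(f,s,c,.111);print(n,st[k],c,p)
assert np.hypot(p[0]-.514,p[1]+.279)<.008
rot=down(0)
move_l([p[0],p[1],.125],.1,rot)
s=get_state();z0=s["position"]
hit=move_l([p[0],p[1],.103],.02,None,8)
s=get_state();print(hit,s["clock"],z0,s["position"],s["contact_force"])
sleep(.3);s=get_state();print(s["position"],s["contact_force"])
f=grab_frame("wrist");cv2.imwrite("pics/w2.png",f["img"][120:320,200:440,::-1])
E
```

```text
Traceback (most recent call last):
ValueError: attempt to get argmax of an empty sequence
```

```bash
python3 - <<'E'
from h import *
s=get_state();f=grab_frame("wrist")
w=f["img"][165:215,295:345].astype(int);m=((w.max(2)<100)&(w.max(2)-w.min(2)<22)).astype(np.uint8)
print(w[20:32:3,24].tolist())
n,l,st,ce=cv2.connectedComponentsWithStats(m);k=1+np.argmax(st[1:,4]);c=ce[k]+[295,165]
p=wplane(f,s,c,.111);print(n,st[k],c,p)
assert np.hypot(p[0]-.514,p[1]+.279)<.008 and 150<st[k][4]<700
rot=down(0)
move_l([p[0],p[1],.125],.1,rot)
s=get_state();z0=s["position"]
hit=move_l([p[0],p[1],.103],.02,None,8)
s=get_state();print(hit,s["clock"],z0,s["position"],s["contact_force"])
sleep(.3);s=get_state();print(s["position"],s["contact_force"])
f=grab_frame("wrist");cv2.imwrite("pics/w2.png",f["img"][120:320,200:440,::-1])
E
```

```text
[[69, 62, 57], [71, 64, 60], [71, 63, 60], [71, 63, 60]]
4 [ 16  18  19  20 287] [319.41811847 192.32404181] [ 0.51775533 -0.27672685  0.111     ]
True 5.7667 [ 0.51817071 -0.27701534  0.12560016] [ 0.5179787  -0.27688308  0.10605883] [-1.14800607 -0.47460002  5.76414529]
[ 0.5178684  -0.27678567  0.10604689] [0.26669859 0.96194331 5.31532039]
```

View pics/w2.png

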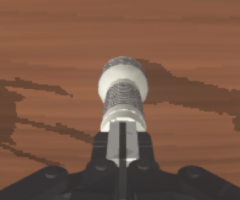

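The fingers stopped at z = 0.106 m, which is the full 5 mm of travel. I'll press a little harder to confirm, then grasp across x and lift.

```bash
python3 - <<'E'
from h import *
s=get_state();p=s["position"]
print(move_l([p[0],p[1],.102],.02,None,10));s=get_state();print(s["position"],s["contact_force"])
move_l([p[0],p[1],.20],.15)
f=grab_frame("wrist");s=get_state()
for n,z in(("torch_button",.106),("torch",0)):
    r=tip_of("wrist",n)[0]; print(n,r["score"],r["centre"],wplane(f,s,r["centre"],z))
let_go()
movep([.5165,-.278,.20],down(np.pi/2))
move_l([.5165,-.278,.055],.12)
print(get_state()["contact_force"])
grab(50);sleep(.2)
s=get_state();print(s["clock"],s["position"],s["finger_gap"],s["grasp_force"],s["contact_force"])
move_l([.5165,-.278,.275],.12);sleep(.2)
s=get_state();print(s["clock"],s["position"],s["finger_gap"],s["grasp_force"],s["contact_force"])
ims=[]
for c in("scene","side"):
    f=grab_frame(c)
    for n in("torch","torch_button","open_jar_mouth"):
        for r in tip_of(c,n)[:2]:
            print(c,n,round(r["score"],2),r["centre"],proj_plane(f,r["centre"],{"torch":.22,"torch_button":.326,"open_jar_mouth":.148}[n]))
    ims.append(f["img"][60:360,150:550,::-1])
cv2.imwrite("pics/l1.png",np.hstack(ims))
E
```

```text
True
[ 0.51975591 -0.27808585  0.10635067] [-2.21259719  0.17696332  6.27625283]
torch_button 0.57 [323.2, 201.5] [ 0.5165098 -0.2764651  0.106    ]
torch 0.55 [322.4, 172.8] [ 0.51435512 -0.27584375  0.        ]
[-0.72876628  0.54337142 -0.38405586]
11.5833 [ 0.51650769 -0.27808897  0.05524699] 0.27820408975200434 48.84270787239075 [-1.0790743   1.4344364   4.32726629]
13.7667 [ 0.51634928 -0.27789568  0.27461649] 0.2793734295658411 48.98765802383423 [ 0.61791317 -0.27026407 -1.28346466]
scene torch 0.89 [245.7, 128.8] [ 0.50456407 -0.27880144  0.22      ]
scene open_jar_mouth 0.85 [439.2, 161.4] [0.45169075 0.21421997 0.148     ]
scene open_jar_mouth 0.16 [223.2, 246.1] [ 0.82325243 -0.23477595  0.148     ]
side torch 0.74 [385.1, 125.2] [ 0.52781093 -0.29190159  0.22      ]
side torch 0.17 [318.0, 312.0] [0.4531302  0.38118327 0.22      ]
side open_jar_mouth 0.97 [349.6, 274.8] [0.45739398 0.21313463 0.148     ]
```

View pics/l1.png

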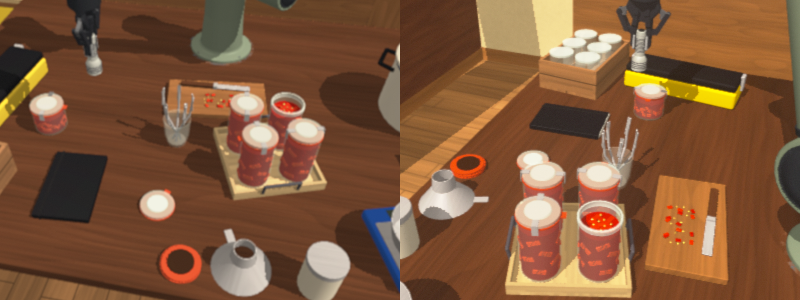

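The torch is held, with its lens at about z = 0.219 m. The jar mouth estimates agree on (0.458, 0.214). I'll cross high, then check the alignment in all the cameras.

```bash
python3 - <<'E'
from h import *
move_l([.458,.214,.275],.13);sleep(.3)
s=get_state();print(s["clock"],s["position"],s["finger_gap"],s["grasp_force"])
ims=[];R={"torch":[],"open_jar_mouth":[]}
for c in("scene","side"):
    f=grab_frame(c)
    for n in R:
        r=tip_of(c,n)[0];print(c,n,round(r["score"],2),np.round(r["centre"],1),proj_plane(f,r["centre"],.219 if n=="torch" else .148));R[n].append(ray(f,r["centre"]))
    x,y=(439,140) if c=="scene" else (348,240)
    ims.append(cv2.resize(f["img"][y-75:y+75,x-60:x+60,::-1],None,fx=2.6,fy=2.6,interpolation=cv2.INTER_CUBIC))
for n in R: print(n,tri(R[n]))
f=grab_frame("wrist");r=tip_of("wrist","open_jar_mouth")
for q in r[:2]: print("wrist",q["score"],q["centre"],wplane(f,s,q["centre"],.148))
ims.append(cv2.resize(f["img"][50:290,190:450,::-1],(390,360)))
h=max(i.shape[0] for i in ims)
im=np.hstack([cv2.copyMakeBorder(i,0,h-i.shape[0],0,0,0) for i in ims]);im=cv2.resize(im,None,fx=.78,fy=.78);print(im.shape)
cv2.imwrite("pics/m1.png",im[:, :800])
E
```

```text
18.425 [0.45802173 0.21394936 0.27501067] 0.27616604220653307 48.98987352848053
scene torch 0.7 [443.5 141.3] [0.46091361 0.21154327 0.219     ]Traceback (most recent call last):
  File "<stdin>", line 8, in <module>
IndexError: list index out of range
```

```bash
python3 - <<'E'
from h import *
s=get_state()
ims=[];R={"torch":[],"open_jar_mouth":[]}
for c in("scene","side"):
    f=grab_frame(c)
    for n in R:
        for r in tip_of(c,n)[:1]:
            print(c,n,round(r["score"],2),np.round(r["centre"],1),proj_plane(f,r["centre"],.219 if n=="torch" else .148));R[n].append(ray(f,r["centre"]))
    x,y=(439,140) if c=="scene" else (348,240)
    ims.append(cv2.resize(f["img"][y-75:y+75,x-60:x+60,::-1],None,fx=2.6,fy=2.6,interpolation=cv2.INTER_CUBIC))
for n in R:
    if len(R[n])>1: print(n,tri(R[n]))
f=grab_frame("wrist")
for q in tip_of("wrist","open_jar_mouth")[:2]: print("wrist",q["score"],q["centre"],wplane(f,s,q["centre"],.148))
ims.append(cv2.resize(f["img"][50:290,190:450,::-1],(390,360)))
h=max(i.shape[0] for i in ims)
im=np.hstack([cv2.copyMakeBorder(i,0,h-i.shape[0],0,0,0) for i in ims]);im=cv2.resize(im,None,fx=.78,fy=.78)
cv2.imwrite("pics/m1.png",im[:, :800])
E
```

```text
scene torch 0.61 [445.4 139. ] [0.45058581 0.21616589 0.219     ]
scene open_jar_mouth 0.87 [437.1 161.7] [0.45393594 0.2089295  0.148     ]
side torch 0.7 [348.7 244.3] [0.46104172 0.21426455 0.219     ]
side open_jar_mouth 0.56 [348.4 275.7] [0.45868634 0.21620454 0.148     ]
torch (array([0.45894731, 0.21641167, 0.22308317]), [np.float64(0.0020513929064116324), np.float64(0.002051392906411678)])
open_jar_mouth (array([0.45757865, 0.21113012, 0.14743815]), [np.float64(0.0036598622640852205), np.float64(0.003659862264085138)])
wrist 0.77 [320.3, 192.1] [0.45693958 0.21041071 0.148     ]
```

View pics/m1.png

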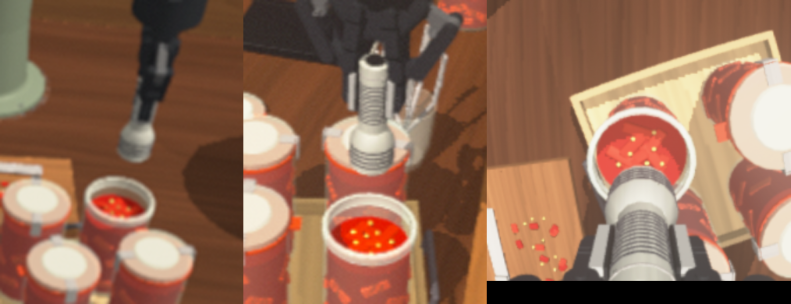

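All views put the lens nearly concentric with the mouth, about 2–4 mm too far in +y. The torch hangs vertical. I'll correct that and lower it.

```bash
python3 - <<'E'
from h import *
move_l([.457,.212,.275],.03)
move_l([.457,.212,.224],.04);sleep(.5)
s=get_state();print(s["clock"],s["position"],s["finger_gap"],s["grasp_force"],s["contact_force"])
ims=[];R={"torch":[],"open_jar_mouth":[]}
for c in("scene","side"):
    f=grab_frame(c)
    for n in R:
        for r in tip_of(c,n)[:1]:
            print(c,n,round(r["score"],2),np.round(r["centre"],1),proj_plane(f,r["centre"],.169 if n=="torch" else .148));R[n].append(ray(f,r["centre"]))
    x,y=(439,140) if c=="scene" else (348,240)
    ims.append(cv2.resize(f["img"][y-75:y+75,x-70:x+70,::-1],None,fx=2.8,fy=2.8,interpolation=cv2.INTER_CUBIC))
for n in R:
    if len(R[n])>1: print(n,tri(R[n])[0])
cv2.imwrite("pics/m2.png",np.hstack(ims))
E
```

```text
21.15 [0.45700634 0.21199235 0.22399813] 0.28354428247297503 48.990907073020935 [ 0.9067212   0.51427361 -1.2787909 ]
scene torch 0.84 [441.7 155.8] [0.45436463 0.21659179 0.169     ]
scene open_jar_mouth 0.57 [439.4 162.3] [0.45524606 0.21473388 0.148     ]
side torch 0.65 [354.2 263.3] [0.45258312 0.20314739 0.169     ]
side open_jar_mouth 0.83 [350.2 275.8] [0.45553775 0.21527523 0.148     ]
torch [0.4531142  0.21327753 0.17265821]
open_jar_mouth [0.45546684 0.21489144 0.14793275]
```

View pics/m2.png

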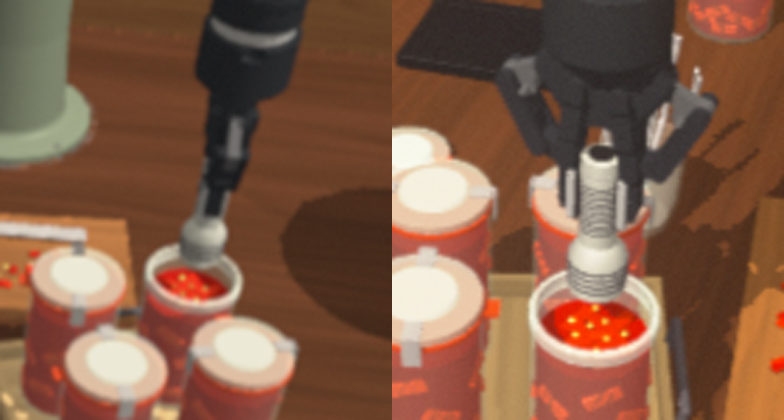

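The lens hangs over the mouth: side view lens face is near (352,269) and the rim centre near (350,277). Both project to within about 4 mm of (0.457, 0.213), with a gap of roughly 2 cm. The torch is upright and touches nothing, so I'm handing in.

```bash
python3 -c "
from h import *
print(sign_off())"
```

```text
the job is handed in; nothing more can be done
None
```

The torch's button is pushed fully in (its full 5 mm), and I handed in with the torch held motionless, pointing straight down about 2 cm above the lidless jar's rim and within about 4 mm of its centre by the camera views; no verdict came back.

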